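# Unlock and operate the purge treadle of the mass spectrometer

## Task

Unlock and work the nitrogen purge treadle: pull the red-handled locking rod up out of its brass holder and stand it in the metal beaker, setting it down rather than dropping it. Then reach in under the clear shield and press the treadle by its rubber pad down to its stop, hold it there firmly (over 12 N, never over 40 N) for a full second, and let it spring back up. Leave the bottle, the jar and the pliers where they are and keep the beaker upright.

Things in the scene. Friction and masses are not known exactly. Their poses are not given: they have to be found in the camera images.
- unit: Fixed purge treadle unit: grey base plate spanning x -35 to 155, y -75 to 155 mm, 12 mm thick. Origin on the bench under the middle of the treadle's hinge line (which is 30 mm up); x points from the hinge to the treadle's toe, away from the operator; y along the hinge towards the brass rod holder; z up. A clear shield covers the treadle from above, so come in from the -x side with a tilted tool.
- shield_edge (a point): Middle of the yellow front edge of the clear shield, at its underside, 227 mm above the bench. The shield reaches from here 85 mm back (+x of the unit) and 62 mm to either side, is 10 mm thick at its rim and stands on two rear posts. A tool tilted about 40 degrees from vertical (fingers pointing down and to +x) passes below it to the pad.
- holder (a point): Centre of the mouth of the brass rod holder, an upright tube of 31 mm outside and 23 mm inside diameter, left (+y) of the treadle; mouth 57 mm above the bench, inner floor 39 mm below the mouth.
- pedal (a joint): Treadle angle, rad: 0 up at rest, 0.36 down on its stop. Steel plate 125 x 80 mm with black rubber pad, hinged at its low near edge, rising away from the operator at 50 degrees at rest, 29 at the stop. Spring: about 3 N at the pad starts it, 7 N reaches the stop. A yellow bar on its left edge runs into the locking rod while that is in the holder.
- pad (a point): Where to press: on the rubber pad's top face, mid width, 90 mm up the slope from the hinge line; moves with the treadle. In the unit's frame at x 52, z 104 mm at rest and x 74, z 81 mm at the stop. Its axes are parallel to the unit's at rest.
- rod: Loose locking rod, 180 mm long, 70 to 150 g: lower 110 mm bare steel 18 mm thick, upper 70 mm a red handle 24 mm thick. Origin at the centre of its foot, z along the rod to the handle. At the start it stands in the brass holder, its foot 18 mm above the bench.
- beaker: Loose metal beaker, 76 mm across, 90 mm tall, wall 3 mm, inner floor 6 mm up, about 0.4 kg. Origin under its centre, z up. It stands on one side of the unit or the other.
- bottle: Bystander: white plastic bottle with white cap, 72 mm across, 160 mm tall, origin under its centre; stands on the other side of the unit from the beaker.
- jar: Bystander: amber glass jar with black lid, 60 mm across, 85 mm tall, origin under its centre.
- pliers: Bystander: pliers with blue handles lying flat, about 160 mm long, 56 mm wide, 12 mm thick; origin under the middle, x towards the jaws.

How it is judged:
By the outcome, as a careful person would: the job done as asked, in the order asked, and still so for the second after the job is handed in, with the robot touching nothing.
It also fails if it takes over 64 s, if anything falls off the work surface, if the arm or the gripper's body presses on something with over 40 N, if the wrist force passes 120 N, or if a joint passes its speed limit or range.

## Robot

A 6-joint arm with a two-finger parallel gripper is mounted at the origin on the work surface. World frame = base frame: x ahead of the robot, y to its left, z up, the work surface at z = 0. Lengths are in m, angles in rad, forces in N, time in s.
With the tool pointing down it reaches from about 0.275 to 0.825 m from the base axis. Payload 4.9 kg.
Tool frame: the origin (TCP) lies between the finger pads, 19 mm behind the fingertips; this is the grasp point; z points along the fingers, y is the line along which they close (so a half turn about z gives the same grasp; the last joint's range is limited). The gripper opens to 85 mm and grips with 20 to 120 N. Pads are 22 mm wide; open, the fingers measure 114 mm over their backs; the gripper's body (76 mm by 85 mm) begins 54 mm behind the grasp point. The pads swing forward as they close: fully open they stand 13 mm farther back than shut.
Start: joints at [1.151, 0.326, -0.193, 1.052, 0, 1.437], TCP at [0.155, 0.528, 0.25] pointing down, gripper open.
Joint ranges: [-2.65, 2.65], [-0.97, 1.79], [-1.3, 1.35], [-1.93, 2.1], [-1.47, 1.37], [-3.14, 3.14]. Speed limits (rad/s): [2.57, 2.57, 3.14, 3.14, 3.14, 3.14].

## Interface

Orientations are given as a 3x3 rotation matrix whose columns are the frame's x, y, z axes.
In Python, from plant import r gives the robot as it stands. Calls block until the motion is done:
- r.move_pose(position, orientation): joint-space move of the TCP to a pose.
- r.move_l(position, orientation=None, vel=0.15, guard=None): straight line of the TCP; orientation=None keeps the orientation; vel is the mean speed in m/s. With guard (N) it stops when the force on the tool has changed by that much, and returns True; else False.
- r.move_j(angles): joint-space move.
- r.set_gripper(opening, f_grip=None): finger opening in m; f_grip is the grip in N (None keeps the last); returns when the fingers have stopped.
- r.hold(seconds).
- r.ik(position, orientation): joint angles nearest the present ones, or None.
- r.get_obs(): the state.
- r.grab_frame(name): name is "scene" or "top" or "wrist"; returns the picture (400x640x3 uint8, red, green, blue); there is no depth.
- r.get_calibration(name): a dict with "fovy" (degrees; the focal length in pixels is half the picture's height over the tangent of half this angle, whatever the lens; pixels are square), "cx", "cy" (the principal point, pixels), "rvec" (rotation vector, rad) and "tvec" (3), from world to camera coordinates, as OpenCV has them. Camera axes: x right, y down, z forward; pixel columns grow to the right and rows downward; lengths in m; the calibration is good to about 2 mm. The wrist camera is an equidistant fisheye: a pixel r from the principal point sees the ray r / f radians off the axis. A picture is of the moment at which its call begins: read the wrist's pose just before it. get_calibration takes no time and is no camera call; for the wrist camera it gives the pose at the moment of the call.
A pose or a line that the arm cannot do raises r.PlanningError and nothing moves.
- r.finish_job(): hands the job in; it is judged then, once.
The state is a dict: "time": time; "q": joint angles; "dq": joint speeds; "joint_torque": joint torques, N m; "ee_pos": TCP position; "ee_rot": TCP orientation; "contact_force": force on the tool from outside, world axes, zero at the start; "torque": the same for the moment, N m; "opening": finger opening in m; "gripper_force": force on a finger pad.
Only numpy, scipy, OpenCV 4.12 (cv2) and the standard library are available. Lean on these libraries where they do the work, as an engineer would, in place of code of your own. Each camera call takes 0.05 s, during which the arm holds its last target. There are 200 camera calls.

## Working session

There is one attempt and no reset: what is moved stays moved. The work goes in short steps, each a Python script; the robot and the scene stay as the last script left them, time stands still between calls to the robot, and variables do not carry over. Pictures are saved under pics/ and viewed, at most 10 in all, crops included, and the job is handed in when it is done.

```bash
mkdir -p pics; python3 - <<'E'
from plant import r
import cv2
for n in ("scene","top"):
    cv2.imwrite(f"pics/{n}0.png",r.grab_frame(n)[:,:,::-1]); print(n,r.get_calibration(n))
print(r.get_obs()["time"])
E
```

```text
scene {'fovy': 45.55074227276743, 'cx': 319.5111027621976, 'cy': 197.15517856927693, 'rvec': array([ 1.04299049,  2.49070692, -0.93210512]), 'tvec': array([ 0.3891338 , -0.20525443,  1.53924857])}
top {'fovy': 54.949646564919966, 'cx': 318.8413126258969, 'cy': 199.7107522227488, 'rvec': array([ 2.15542481, -2.02115121,  0.25185815]), 'tvec': array([-0.01995847,  0.58773555,  0.87875862])}
0.1
```

View pics/scene0.png

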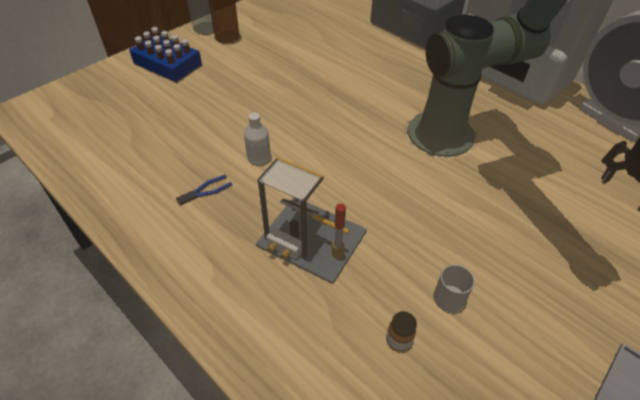

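View pics/top0.png

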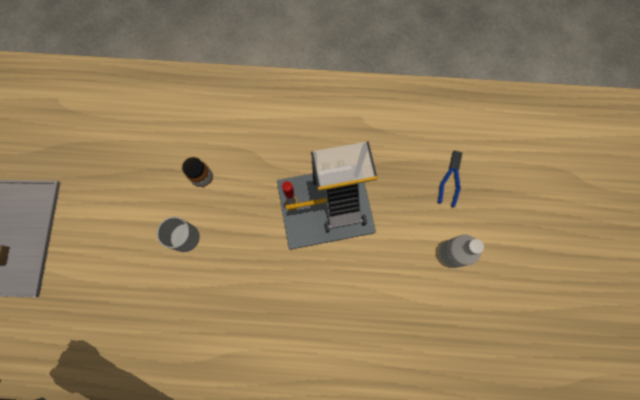

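The scene view shows the unit at about (312,235), the rod's red handle at (340,215), the beaker at (454,288), the jar at (402,330), the bottle at (258,140) and the pliers at (205,190). The top view shows the base plate with corners near (278,180), (290,248), (375,234), the rod top at (288,188), the beaker at (178,235) and the jar at (195,170). I'll enlarge both.

```bash
python3 - <<'E'
import cv2
a=cv2.imread("pics/top0.png")[130:260,260:390]; b=cv2.imread("pics/top0.png")[190:270,140:220]
cv2.imwrite("pics/c1.png",cv2.hconcat([cv2.resize(a,(520,520),interpolation=2),cv2.resize(b,(280,280),interpolation=2).copy() if 0 else cv2.copyMakeBorder(cv2.resize(b,(280,280),interpolation=2),0,240,0,0,0)]))
c=cv2.imread("pics/scene0.png")[150:320,245:480]
cv2.imwrite("pics/c2.png",cv2.resize(c,None,fx=3.4,fy=3.4,interpolation=2))
E
```

```text
(no output)
```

View pics/c1.png

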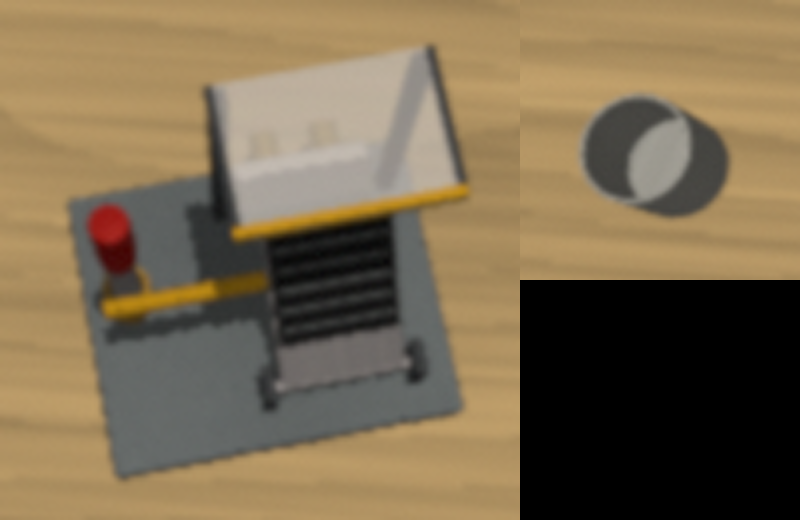

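View pics/c2.png

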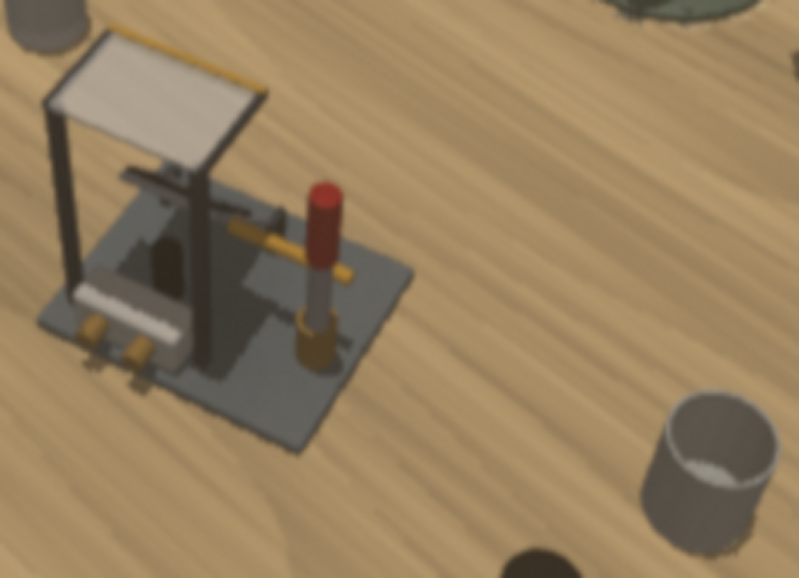

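The crops show plate corners in top at (458,412), (122,476), (70,200) and in scene at (412,272), (298,452), (40,322). The rod top is at (110,220) and (325,193), the shield's yellow edge runs (235,236)-(468,191), and the beaker rim centre is at (637,149) and (722,440). Next I'll fit the poses.

```bash
cat > h.py <<'E'
from plant import r
import numpy as np, cv2
def cam(n):
    c=r.get_calibration(n); f=200/np.tan(np.radians(c["fovy"]/2))
    R=cv2.Rodrigues(np.array(c["rvec"]))[0]; return c,f,R,np.array(c["tvec"])
def proj(n,P):
    c,f,R,t=cam(n); p=R@np.asarray(P,float)+t; return np.array([c["cx"]+f*p[0]/p[2],c["cy"]+f*p[1]/p[2]])
def onz(n,uv,z):
    c,f,R,t=cam(n); d=R.T@np.array([(uv[0]-c["cx"])/f,(uv[1]-c["cy"])/f,1]); o=-R.T@t
    return o+d*(z-o[2])/d[2]
T=lambda u,v:((u+.5)/4-.5+260,(v+.5)/4-.5+130)
B=lambda u,v:((u-520+.5)/3.5-.5+140,(v+.5)/3.5-.5+190)
S=lambda u,v:((u+.5)/3.4-.5+245,(v+.5)/3.4-.5+150)
E
python3 - <<'E'
from h import *
from scipy.optimize import least_squares
np.set_printoptions(precision=4,suppress=True)
def U(p,q): c,s=np.cos(p[2]),np.sin(p[2]); return np.array([p[0]+c*q[0]-s*q[1],p[1]+s*q[0]+c*q[1],q[2]])
D=[("top",T(458,412),(-.035,-.075,.012)),("top",T(122,476),(-.035,.155,.012)),("top",T(70,200),(.155,.155,.012)),
("scene",S(412,272),(-.035,.155,.012)),("scene",S(298,452),(.155,.155,.012)),("scene",S(40,322),(.155,-.075,.012))]
s=least_squares(lambda p:np.concatenate([proj(n,U(p,q))-u for n,u,q in D]),[.5,0,0]); print("unit",s.x,s.fun)
def tri(a,b,g):
    k=least_squares(lambda P:np.r_[proj("top",P)-a,proj("scene",P)-b],g); return k.x,k.fun
c,sn=np.cos(s.x[2]),np.sin(s.x[2]); loc=lambda P:(np.array([[c,sn],[-sn,c]])@(P[:2]-s.x[:2]))
for nm,a,b,z in [("rodtop",T(110,220),S(325,193),.198),("mouth",T(125,287),S(316,318),.057),("beakerrim",B(637,149),S(722,440),.09)]:
    k=tri(a,b,[.5,.1,z]); print(nm,*k,onz("top",a,z),onz("scene",b,z),loc(k[0]))
for e in [T(235,236),T(468,191)]:
    P=onz("top",e,.232); print("edge",P,loc(P))
for nm,a,b,z in [("jarlid",(194,168),(403,322),.085),("bottle",(476,246),(254.5,118),.16)]: print(nm,onz("top",a,z),onz("scene",b,z))
print("pad rest",U(s.x,(.052,0,.104)),"stop",U(s.x,(.074,0,.081)))
E
```

```text
unit [ 0.5415 -0.0522  0.255 ] [ 1.6823 -0.5884 -2.1463  0.3253 -1.3125 -0.6517  1.004  -1.1528  0.239
 -0.3233 -2.0763 -0.9321]
rodtop [0.5846 0.0872 0.1992] [-0.3689  0.2215 -0.4413 -0.0836] [0.5855 0.0866 0.198 ] [0.5833 0.0875 0.198 ] [0.077  0.1241]
mouth [0.5831 0.0875 0.0568] [ 0.1573 -0.094   0.1777  0.0321] [0.5828 0.0878 0.057 ] [0.5834 0.0872 0.057 ] [0.0755 0.1247]
beakerrim [0.482  0.3601 0.0852] [-0.2946  0.1534 -0.3247  0.0096] [0.4817 0.3576 0.09  ] [0.4847 0.3615 0.09  ] [0.0464 0.414 ]
edge [0.5714 0.0182 0.232 ] [0.0468 0.0606]
edge [ 0.6034 -0.1009  0.232 ] [ 0.0477 -0.0627]
jarlid [0.6457 0.3327 0.085 ] [0.6516 0.3381 0.085 ]
bottle [ 0.4845 -0.331   0.16  ] [ 0.4897 -0.3224  0.16  ]
pad rest [ 0.5918 -0.0391  0.104 ] stop [ 0.6131 -0.0336  0.081 ]
```

```bash
cat >> h.py <<'E'
YAW=.258; ux=np.array([np.cos(YAW),np.sin(YAW),0]); uy=np.array([-np.sin(YAW),np.cos(YAW),0]); uz=np.array([0,0,1.])
def rot(z,y): return np.column_stack([np.cross(y,z),y,z])
ROD=np.array([.5838,.0873]); BK=np.array([.483,.3597])
RV={s:rot(-uz,s*ux) for s in(1,-1)}
E
python3 - <<'E'
from h import *
np.set_printoptions(precision=4,suppress=True)
for n,u in [("top",T(458,412)),("top",T(122,476)),("top",T(70,200)),("scene",S(412,272)),("scene",S(298,452)),("scene",S(40,322))]: print(n,onz(n,u,.012))
for s in(1,-1):
    for p in[(*ROD,.29),(*ROD,.165),(*BK,.28),(*BK,.15)]: print(s,r.ik(p,RV[s]))
    t=np.radians(40); z=ux*np.sin(t)-uz*np.cos(t)
    for y in(uy,ux*np.cos(t)+uz*np.sin(t)):
        for p in[(.5918,-.0391,.104),(.6131,-.0336,.075)]: print("press",s,r.ik(np.array(p)-.019*z,rot(z,s*y)))
E
```

```text
top [ 0.5247 -0.1293  0.012 ]
top [0.4697 0.0835 0.012 ]
top [0.6508 0.1332 0.012 ]
scene [0.4733 0.0896 0.012 ]
scene [0.6534 0.1371 0.012 ]
scene [ 0.7085 -0.0797  0.012 ]
1 [ 0.0234  0.3806 -0.0101  1.1801  0.      1.3362]
1 [ 0.0234  0.4663 -0.2079  0.8966  0.      1.3362]
1 [0.5176 0.4081 0.0058 1.1685 0.     1.8304]
1 [ 0.5176  0.501  -0.1922  0.8776  0.      1.8304]
press 1 [-0.3966  0.3034 -0.9601 -0.2799  0.4021 -0.5315]
press 1 [-0.3653  0.3988 -0.9388 -0.3648  0.3846 -0.5034]
press 1 [-0.3966  0.3034 -0.9601 -0.2799  0.4021  1.0393]
press 1 [-0.3653  0.3988 -0.9388 -0.3648  0.3846  1.0674]
-1 [ 0.0234  0.3806 -0.0101  1.1801  0.     -1.8054]
-1 [ 0.0234  0.4663 -0.2079  0.8966  0.     -1.8054]
-1 [ 0.5176  0.4081  0.0058  1.1685  0.     -1.3112]
-1 [ 0.5176  0.501  -0.1922  0.8776  0.     -1.3112]
press -1 [-0.3966  0.3034 -0.9601 -0.2799  0.4021  2.6101]
press -1 [-0.3653  0.3988 -0.9388 -0.3648  0.3846  2.6382]
press -1 [-0.3966  0.3034 -0.9601 -0.2799  0.4021 -2.1023]
press -1 [-0.3653  0.3988 -0.9388 -0.3648  0.3846 -2.0742]
```

```bash
python3 - <<'E'
from h import *
R=RV[1]
r.move_pose((*ROD,.28),R); print(r.move_l((*ROD,.168),vel=.12,guard=6), r.get_obs()["ee_pos"])
r.set_gripper(0,35); o=r.get_obs(); print(o["time"],o["opening"],o["gripper_force"],o["contact_force"])
p=o["ee_pos"]; print(r.move_l(p+[0,0,.02],vel=.05)); print(r.get_obs()["contact_force"])
r.move_l(p+[0,0,.12],vel=.12); o=r.get_obs(); print(o["time"],o["opening"],o["gripper_force"],o["contact_force"])
a=r.grab_frame("scene")[100:300,230:480]; b=r.grab_frame("top")[130:270,140:390]
h=lambda i:cv2.resize(i,(400,int(i.shape[0]*1.6)))[:,:,::-1]
cv2.imwrite("pics/lift.png",cv2.vconcat([h(a),h(b)]))
E
```

```text
False [0.58437279 0.08737845 0.16875129]
3.9667 0.02300966823001854 34.32212054729462 [-0.59297429  0.77504728  1.80242398]
False
[-0.74905689  0.14828521 -0.36388117]
5.5083 0.0230257267119262 34.38962459564209 [ 0.25555991 -1.16178156 -1.06228395]
```

View pics/lift.png

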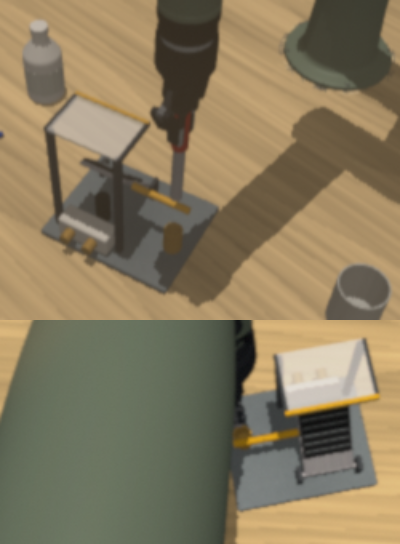

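The picture shows the rod held upright and clear of its holder (bottom end at about (178,200), mouth at (172,228)). Next I'll set it in the beaker.

```bash
python3 - <<'E'
from h import *
p=r.get_obs()["ee_pos"]
r.move_l((*BK,.285),vel=.2); r.move_l((*BK,.172),vel=.12); r.hold(.2)
g=r.move_l((*BK,.148),vel=.02,guard=3); o=r.get_obs(); print(g,o["ee_pos"],o["contact_force"],o["time"])
a=r.grab_frame("scene")[200:350,360:560]
cv2.imwrite("pics/put.png",cv2.resize(a,None,fx=3,fy=3)[:,:,::-1])
E
```

```text
True [0.48302321 0.35971698 0.15631905] [ 0.36433641 -0.17904227  4.2569881 ] 9.2917
```

View pics/put.png

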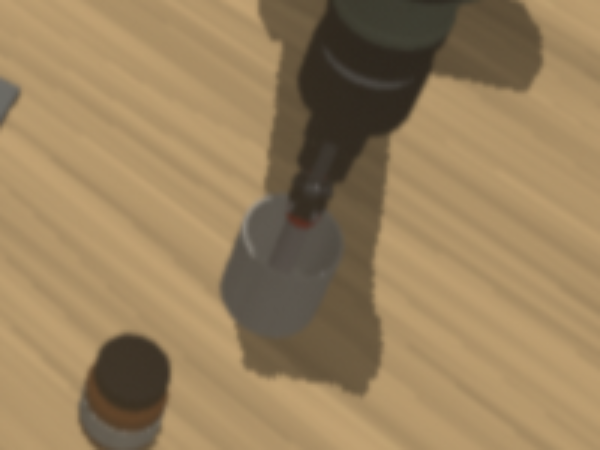

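The rod is inside the beaker (entering at about (290,235)) and touched the floor at the expected height. I'll release it, retreat and check.

```bash
python3 - <<'E'
from h import *
r.set_gripper(.03,20); r.set_gripper(.07); r.move_l((*BK,.28),vel=.15)
t=np.radians(40); z=ux*np.sin(t)-uz*np.cos(t); R=rot(z,uy)
U0=np.array([.5415,-.0522,0])+0.0*uy
q=U0+.052*ux+.104*uz-.019*z-.06*z   # standoff 60 mm back along tool axis
pre=q-.09*z
print(r.ik(pre,R),r.ik(q,R))
r.move_pose(pre-.0*ux,R); r.set_gripper(0,40); o=r.get_obs(); print(o["time"],o["ee_pos"],o["contact_force"])
a=r.grab_frame("scene"); b=r.grab_frame("top")
h=lambda i,f:cv2.resize(i,None,fx=f,fy=f)[:,:,::-1]
cv2.imwrite("pics/rel.png",h(a[80:350,230:530],2))
E
```

```text
[-0.57603053 -0.08934436 -0.96251039  0.18426318  0.49618916 -0.70124992] [-0.45906094  0.14358205 -0.9811448  -0.11787874  0.43611595 -0.58885586]
13.8667 [ 0.48674672 -0.0666604   0.23347255] [-0.19884168 -0.60840299  0.19315019]
```

View pics/rel.png

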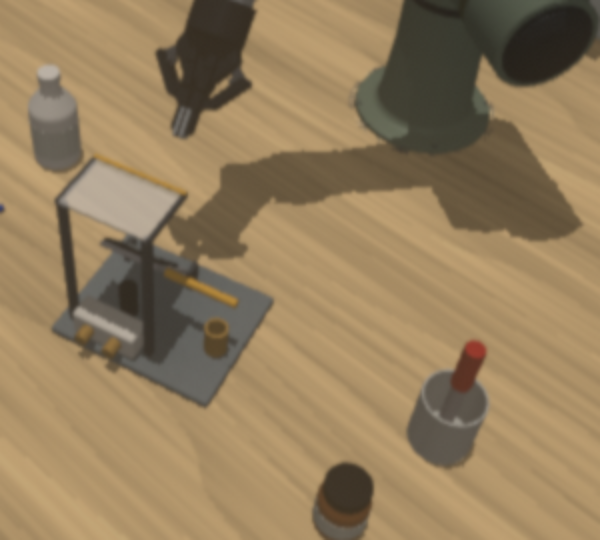

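The rod stands in the beaker (handle top at (475,350)), the holder is empty at (215,330), and the gripper tips are at (183,125), clear of the shield. Next is the press.

```bash
python3 - <<'E'
from h import *
np.set_printoptions(precision=2,suppress=True)
t=np.radians(40); z=ux*np.sin(t)-uz*np.cos(t)
U0=np.array([.5415,-.0522,0])
def pad(a,d=0):  # TCP for treadle angle a, tip pushed d past the surface
    c,s=np.cos(a),np.sin(a); x,h=.052*c+.074*s,-.052*s+.074*c
    b=np.radians(50)-a; return U0+ux*(x+d*np.sin(b))+uz*(.03+h-d*np.cos(b))-.019*z
f0=r.get_obs()["contact_force"].copy()
F=lambda:r.get_obs()["contact_force"]-f0
r.move_l(pad(0)-.02*z,vel=.12); r.hold(.1); f0=r.get_obs()["contact_force"].copy()
g=r.move_l(pad(0)+.008*z,vel=.03,guard=2); p=r.get_obs()["ee_pos"]
d=np.dot(p-pad(0),z); print("contact",g,d,F())
if g and abs(d)<.009:
    for a in np.linspace(.06,.36,6):
        if r.move_l(pad(a,d*.9),vel=.04,guard=15): print("guard",a); break
        print(round(a,2),F(),np.linalg.norm(F()))
    o=r.get_obs(); print(o["time"],o["ee_pos"],pad(.36,d*.9))
E
```

```text
contact True 0.000660806912314243 [-0.99 -0.76  3.63]
0.06 [-0.76 -1.06  3.44] 3.676389295139473
0.12 [-1.42 -1.23  4.02] 4.439301147698264
0.18 [-2.56 -0.36  5.72] 6.2820443398997705
0.24 [-3.15 -0.82  6.59] 7.352908476173954
0.3 [-2.89  0.24  5.82] 6.502444347626398
guard 0.36
17.6333 [ 0.6  -0.04  0.1 ] [ 0.6  -0.04  0.09]
```

```bash
python3 - <<'E'
from h import *
np.set_printoptions(precision=4,suppress=True)
b=np.radians(29.4); n=ux*np.sin(b)-uz*np.cos(b)   # into the pad at the stop
F=lambda:-r.get_obs()["contact_force"]@n
r.hold(.1); print(r.get_obs()["ee_pos"],F())
for i in range(14):
    f=F()
    if 21<f<27: break
    r.move_l(r.get_obs()["ee_pos"]+n*(.0004 if f<21 else -.0003),vel=.01); r.hold(.1); print(round(F(),1),end=" ")
for i in range(8): r.hold(.2); print("h",round(F(),1),r.get_obs()["contact_force"])
print(r.get_obs()["time"],r.get_obs()["ee_pos"])
cv2.imwrite("pics/press.png",cv2.resize(r.grab_frame("scene")[100:320,230:400],None,fx=2.7,fy=2.7)[:,:,::-1])
E
```

```text
[ 0.6018 -0.0363  0.096 ] 17.65910629447022
12.7 10.7 9.7 9.5 9.1 8.6 9.0 8.7 9.7 8.8 9.7 9.7 8.8 9.4 h 8.4 [-5.2301 -0.8311  6.7235]
h 9.6 [-5.2181 -0.4026  8.151 ]
h 8.5 [-5.1738 -1.6402  6.7325]
h 9.6 [-4.9121 -1.153   8.1888]
h 8.7 [-4.1946 -1.6895  7.4627]
h 9.2 [-4.0443 -1.374   8.1332]
h 9.2 [-4.9856 -1.5801  7.6397]
h 9.3 [-5.2794 -0.5886  7.7678]
24.2333 [ 0.6016 -0.0364  0.0962]
```

View pics/press.png

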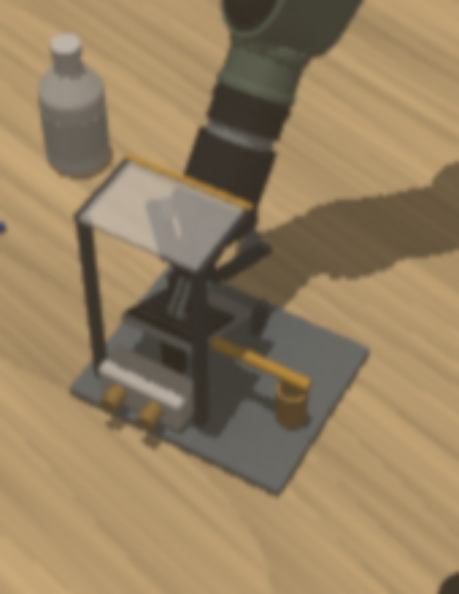

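The treadle is down at its stop with the tips on the pad. The force stayed at about 9 N because I was stepping from the measured, compliant position, so I'll step an absolute target instead.

```bash
python3 - <<'E'
from h import *
np.set_printoptions(precision=4,suppress=True)
b=np.radians(29.4); n=ux*np.sin(b)-uz*np.cos(b)
F=lambda:-r.get_obs()["contact_force"]@n
p0=r.get_obs()["ee_pos"].copy(); d=0
for i in range(20):
    f=F()
    if f>22: break
    d+=.0006 if f<17 else .0003
    r.move_l(p0+n*d,vel=.02); r.hold(.1); print(round(d*1e3,1),round(F(),1),end=" | ")
L=[]
for i in range(16): r.hold(.1); L.append(np.linalg.norm(r.get_obs()["contact_force"]))
print("\nhold",np.array(L),F(),r.get_obs()["time"],r.get_obs()["ee_pos"])
E
```

```text
0.6 11.6 | 1.2 17.4 | 1.5 20.3 | 1.8 23.7 | 
hold [24.7991 23.2404 23.9199 23.047  24.003  23.7739 23.2686 23.8574 23.8184
 24.8545 22.904  23.6758 24.3711 23.2055 23.362  23.3303] 22.99143378391186 27.2833 [ 0.602  -0.0363  0.0958]
```

Held at about 23 N for 1.6 s against the stop. Now I'll release along the arc and withdraw.

```bash
python3 - <<'E'
from h import *
np.set_printoptions(precision=2,suppress=True)
t=np.radians(40); z=ux*np.sin(t)-uz*np.cos(t); U0=np.array([.5415,-.0522,0])
def pad(a):
    c,s=np.cos(a),np.sin(a); return U0+ux*(.052*c+.074*s)+uz*(.03-.052*s+.074*c)-.019*z
for a in(.3,.2,.1,0): r.move_l(pad(a),vel=.06)
r.move_l(pad(0)-.15*z,vel=.12); r.hold(.5); o=r.get_obs(); print(o["time"],o["contact_force"])
cv2.imwrite("pics/end.png",cv2.resize(r.grab_frame("scene")[80:360,170:530],None,fx=2,fy=2)[:,:,::-1])
E
```

```text
30.3417 [0.28 0.36 0.74]
```

View pics/end.png

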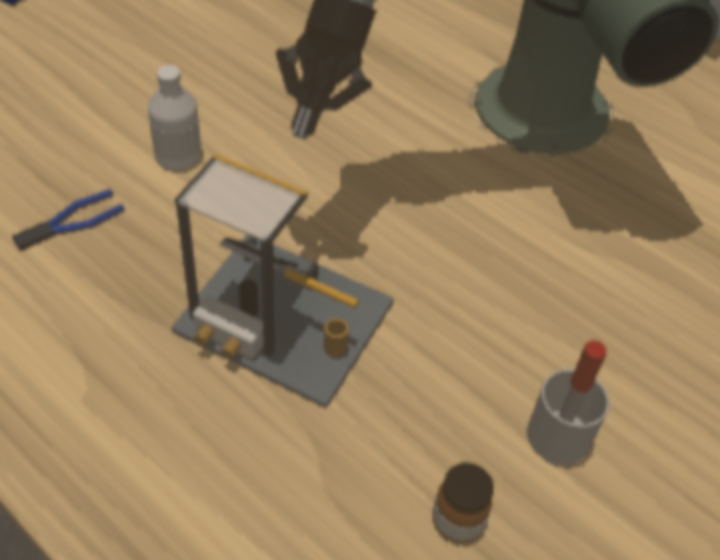

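The treadle is back up (yellow bar at (320,287), where it was at rest). The rod stands in the upright beaker at (570,415), the bystanders haven't moved, and the robot is clear.

```bash
python3 -c "
from plant import r
print(r.finish_job())"
```

```text
the job is handed in; nothing more can be done
None
```

The job is handed in at about 30 s: the rod stands in the upright beaker, and the treadle was held at its stop at about 23 N for 1.6 s, then sprang back up; the bottle, jar and pliers look unmoved.

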